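Hang the soaking basket in the corner of the clear tub

ROBOT

A 7-joint arm with a two-finger parallel gripper is mounted at the origin on the work surface. World frame = base frame: x ahead of the robot, y to its left, z up, the work surface at z = 0. Lengths are in m, angles in rad, forces in N, time in s.
With the tool pointing down it reaches from about 0.4 to 0.85 m from the base axis. Payload 10.4 kg.
Tool frame: the origin (TCP) lies between the finger pads; the fingertips stand 8 mm ahead of it and the grasp point (between the pads) lies 11 mm behind it; z points along the fingers, x is the direction in which the jaws open and shut, and the axes are right-handed (so a half turn about z gives the same grasp; the last joint's range is limited). The gripper opens to 87 mm and grips with 3 to 60 N. Pads are 19 mm wide; open, the fingers measure 117 mm over their backs; the gripper's body (75 mm by 190 mm) begins 51 mm behind the grasp point.
Start: joints at [-1.138, 0.332, -0.065, 1.46, 0.022, 1.35, -0.088], TCP at [0.275, 0.561, 0.231] pointing down, gripper open.
Joint ranges: [-2.6, 2.6], [-0.5, 2.12], [-1.47, 1.34], [0.16, 2.42], [-1.27, 4.41], [0.06, 2.06], [-2.6, 2.6]. Speed limits (rad/s): [2.22, 2.22, 2.79, 2.79, 3.14, 3.14, 3.14].

INTERFACE

Orientations are given as a unit quaternion [x, y, z, w].
In Python, from bench import r, viewer gives the robot as it stands.
- The arm moves only by the tool apply_moves, never from a script. Its argument "increments" is a list of rows, each an object with "grip": the closure in counts, from 0 (fully open) to 255 (shut); "xyz": the shift along the tool's x, y, z in mm, a list of three; "rotation": the turn, a rotation vector about the tool's x, y, z in degrees, a list of three. A call has 1 to 5 rows; each row is the pose to reach, as a shift and turn from the pose measured when the call began, along the tool's axes at that moment; what a row does not reach only later rows make up. A row lasts 1/8 s, in which the tool goes at most 62.5 mm and 10.7 degrees, less where a joint would pass 70% of its speed; a pose out of reach is approached as far as the arm can. A call with a gripper value outside its range is refused whole. The fingers move at their own pace and stop on an object; "squeeze" is the grip in N (left out, the last holds). Time passes only in rows, so rows that repeat a pose let the fingers close. It gives the time, the measured TCP pose, the force and the opening at its end, in the units of the state.
- r.read_state(): the state, without advancing time (a new reading comes with each control period).
- viewer.camera(name): name is "scene" or "top"; returns a dict with "img" (400x640x3 uint8, blue, green, red), "range_z" (400x640 float32, m along the optical axis (not along the pixel's ray), 0 where there is no reading), "vertical_fov" (degrees; the focal length in pixels is half the picture's height over the tangent of half this angle, whatever the lens; pixels are square), "cx", "cy" (the principal point, pixels), "rvec" (rotation vector, rad) and "tvec" (3), from world to camera coordinates, as OpenCV has them. Camera axes: x right, y down, z forward; pixel columns grow to the right and rows downward; lengths in m; the calibration is good to about 2 mm. A picture is of the moment at which its call begins.
- r.close_job(): hands the job in, once; it reports no verdict.
The state is a dict: "time": time; "joint_positions": joint angles; "joint_vel": joint speeds; "joint_torque": joint torques, N m; "ee_pos": TCP position; "eef_rot": TCP orientation; "ft_force": force on the tool from outside, world axes, zero at the start; "torque": the same for the moment, N m; "width": finger opening in m.
Only numpy, scipy, OpenCV 4.12 (cv2) and the standard library are available. Lean on these libraries where they do the work, as an engineer would, in place of code of your own. Each camera call takes 0.05 s, during which the arm holds its last target.

TASK

Hang the green-gripped seed-soaking basket inside the clear tub: clip its sprung lip over the near long rim and press it fully home, upright, with its side up against the tub's right-hand end wall, so that there is room for one more beside the blue-gripped basket. The tub's suction feet hold it anywhere between the front and back of its drip tray, so feel for its wall and seat the basket gently, without ramming the tub. Leave the punnet and the knife where they are, and let go of the basket at the end.

Things in the scene. Friction and masses are not known exactly. Their poses are not given: they have to be found in the camera images.
- basket_grip (a point): Centre of the green moulded grip of the basket to hang; the grip is a block 12 mm thick (its x), 60 mm wide (its y), 32 mm high. Axes as basket. It stands 132 mm above the basket's underside and 44 mm above the lip's seat, over the back plate: the bowl hangs forward of it and sags a few degrees in the fingers.
- basket_lip (a point): Seat of the basket's lip: middle of the underside of the bridge that comes to rest on top of the rim, 3 mm outside (-x) the back plate's outer face. Axes as basket. 88 mm above the basket's underside, 4.5 mm in -x from the grip's centre.
- basket: Stainless perforated basket (240 to 380 g) standing on the bench. Origin: centre of the underside; x points from the hooking back plate to the front, y along the width, z up. Bowl 75 (x) by 90 (y) by 72 mm high. The flat back plate (outer face at x = -37.5 mm) rises above the bowl to the grip. Outside it a bridge (88 to 91 mm high) carries the sprung tongue.
- basket_tongue (a point): Bump of the sprung tongue (70 mm wide) hanging from the bridge: 63 mm above the underside, 3.5 mm outside the back plate when relaxed. Below it the foot flares to 10 mm clear of the plate, 40 mm up. On a 6 mm rim the flare bites 34 mm before the seat; sliding home takes some 4 to 10 N, and it stays where it is left. At the seat the push rises steeply.
- tray: Fixed stainless drip tray, 206 (x) by 333 (y) mm, edge 14 mm high, floor 3 mm; origin: centre of the underside, x away from the robot, y to its left. In it stands the clear tub, not tracked: 176 by 325 by 105 mm high, parallel to the tray and snug lengthwise, but up to 12 mm off centre front or back (x), where its suction feet hold it. A blue-gripped basket hangs at its +y end.
- corner (a point): Where the basket's lip seat belongs if the tub stood at the middle of its play: on top of the near long rim, 108 mm above the bench, basket touching the right-hand (-y) end wall inside. The real rim lies up to 12 mm off in x. Axes as tray; the rim runs along y, 6 mm thick (3 mm either side), its inner face upright; the inside is +x.
- punnet: Closed clear punnet of greens, 118 by 148 by 74 mm high, origin at its underside; leave alone.
- knife: Harvest knife lying flat, green handle, 230 mm long, 14 mm high; origin at mid-length on the bench, its length along its y; leave alone.

How it is judged:
On the way, in this order (a step that is already met when the one before it is completed fails the run):
1. the basket is lifted clear of the bench (height (world z) of basket above 0.05 m), for 0.2 s.
2. its lip is on the near rim, fully home (z of basket_lip in the frame of corner between -0.003 and 0.002 m and x of basket_lip in the frame of corner between -0.015 and 0.015 m), for 0.1 s.
At the end, for the whole second after the job is handed in: The green basket hangs at rest, released, on the near rim inside the tub, wherever the tub stands in its tray: lip seated within 2 mm, upright within 0.05 rad, side within 3 mm of the right-hand end wall (all of step 2 and y of basket_lip in the frame of corner between -0.003 and 0.003 m and angle between basket's own z axis and vertical below 0.05 rad and linear speed of basket below 0.01 m/s); the robot touches nothing.
It fails at once if the basket is rammed against the tub: over 35 N between them, of which the clip's own pinch makes about 10 (contact force between basket and tray above 35 N).
It fails at once if the punnet or the knife is moved by more than 10 mm (distance of any of punnet, knife from where it was at the start of the episode above 0.01 m).
It also fails if it takes over 51 s, if anything falls off the work surface, if the arm or the gripper's body presses on something with over 40 N, if the wrist force passes 120 N, or if a joint passes its speed limit or range.

## Working session

There is one attempt and no reset: what is moved stays moved. The work goes in short steps, Python scripts to look and compute and a tool call to move; the robot and the scene stay as the last step left them, time stands still between calls to the robot, and variables do not carry over. Pictures are saved under pics/ and viewed, and the job is handed in when it is done.

Besides the shell and the picture viewer there is one more tool, called after "Emit:" as name([rows], argument=value, ...), one row to a line, values as JSON. apply_moves: Moves the arm, as the interface text tells. Its arguments: {"type":"object","properties":{"increments":{"type":"array","items":{"type":"object","properties":{"grip":{"type":"number"},"xyz":{"type":"array","items":{"type":"number"}},"rotation":{"type":"array","items":{"type":"number"}}}}},"squeeze":{"type":"number"}},"required":["increments"]}

```bash
ls; mkdir -p pics
python3 - <<'E'
from bench import r, viewer
import cv2, numpy as np
s=r.read_state()
for k,v in s.items(): print(k,np.round(v,4))
for n in ("scene","top"):
    c=viewer.camera(n); cv2.imwrite(f"pics/{n}0.png",c["img"]); np.savez(f"pics/{n}0.npz",**c)
    print(n,c["vertical_fov"],c["cx"],c["cy"],c["rvec"],c["tvec"],(c["range_z"]>0).mean())
E
```

```text
pics
time 0.0
joint_positions [-1.1376  0.3329 -0.0647  1.4609  0.0216  1.3499 -0.0885]
joint_vel [-0.0002  0.0016  0.0006 -0.0013 -0.0002 -0.0011 -0.0007]
joint_torque [-1.20000e-03 -6.23258e+01  2.38000e-02 -3.89903e+01 -6.15000e-02
  3.96000e-02  1.00000e-04]
ee_pos [0.275  0.5608 0.2297]
eef_rot [ 8.486e-01  5.291e-01 -6.000e-04  4.000e-04]
ft_force [ 0.9188 -1.1702  0.0626]
torque [ 0.0643  0.0105 -0.0102]
width 0.087
scene 54.76871590039277 315.8540583827748 199.83643716793858 [ 1.1889627   2.38615721 -0.91501702] [ 0.28623173 -0.28670523  1.37298748] 0.9959375
top 56.57445362309217 318.7817929419342 204.92978757363878 [ 2.13526416 -2.11137385  0.14001868] [0.0645887  0.56003461 0.88274567] 0.99595703125
```

View pics/scene0.png

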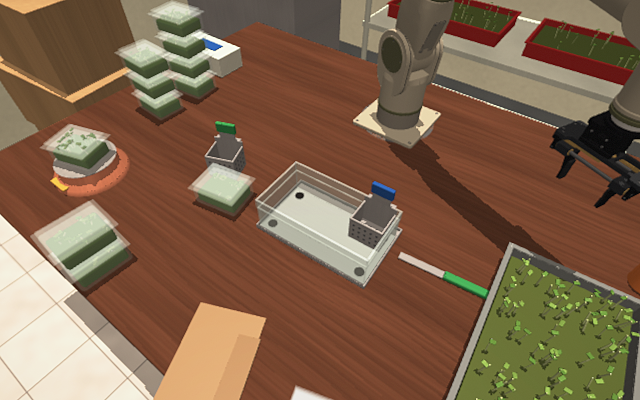

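View pics/top0.png

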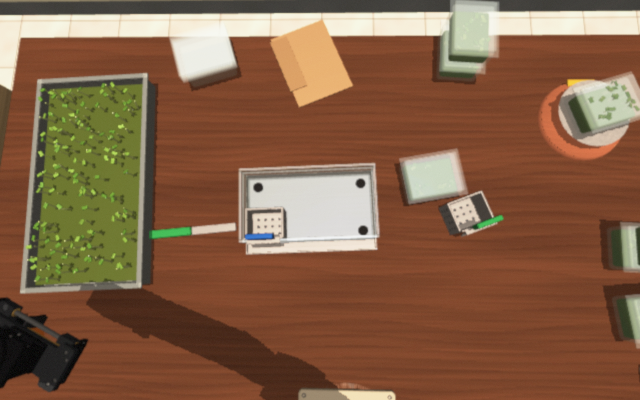

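Scene view: green grip at (226,128), tub around (330,225), blue grip (383,190). Top view: green grip at (490,221), tub x 240–378, y 165–252, punnet (432,177), knife (193,231). Now I'll measure.

```bash
cat > h.py <<'E'
import cv2, numpy as np
from scipy.spatial.transform import Rotation as R
def load(f): return dict(np.load(f))
def cam(c):
    h=c["img"].shape[0]; f=h/2/np.tan(np.radians(float(c["vertical_fov"]))/2)
    Rm=cv2.Rodrigues(np.asarray(c["rvec"],float))[0]; t=np.asarray(c["tvec"],float).reshape(3)
    return f,Rm,t
def cloud(c):
    f,Rm,t=cam(c); h,w=c["range_z"].shape
    u,v=np.meshgrid(np.arange(w),np.arange(h)); z=c["range_z"]
    p=np.stack([(u-c["cx"])/f*z,(v-c["cy"])/f*z,z],-1)
    return (p-t)@Rm
def ray(c,uv):
    f,Rm,t=cam(c); d=np.array([(uv[0]-c["cx"])/f,(uv[1]-c["cy"])/f,1.])@Rm
    return -t@Rm,d
def plane(c,uv,z):
    o,d=ray(c,uv); return o+d*(z-o[2])/d[2]
def tri(c1,u1,c2,u2):
    o1,d1=ray(c1,u1);o2,d2=ray(c2,u2)
    A=np.stack([d1,-d2],1); s=np.linalg.lstsq(A,o2-o1,rcond=None)[0]
    a=o1+s[0]*d1;b=o2+s[1]*d2
    return (a+b)/2,np.linalg.norm(a-b)
def proj(c,p):
    f,Rm,t=cam(c); q=Rm@np.asarray(p)+t; return np.array([c["cx"]+f*q[0]/q[2],c["cy"]+f*q[1]/q[2]])
def mask(c,lo,hi,roi):
    m=cv2.inRange(cv2.cvtColor(c["img"],cv2.COLOR_BGR2HSV),np.array(lo),np.array(hi)); k=np.zeros_like(m); x0,y0,x1,y1=roi; k[y0:y1,x0:x1]=m[y0:y1,x0:x1]; return k
E
python3 - <<'E'
from h import *
S=load("pics/scene0.npz");T=load("pics/top0.npz")
for nm,lo,hi,rs,rt in (("green",(45,120,60),(80,255,255),(205,110,250,145),(470,205,510,235)),("blue",(95,120,60),(125,255,255),(360,170,405,210),(235,225,285,245))):
    out=[]
    for c,ro in ((S,rs),(T,rt)):
        m=mask(c,lo,hi,ro); ys,xs=np.nonzero(m); P=cloud(c)[m>0]
        print(nm,len(xs),xs.mean(),ys.mean(),"rect",cv2.minAreaRect(np.stack([xs,ys],1).astype(np.float32)))
        print(" pts median",np.median(P,0).round(4),"min",np.percentile(P,3,axis=0).round(4),"max",np.percentile(P,97,axis=0).round(4))
        out.append((xs.mean(),ys.mean()))
        top=P[P[:,2]>np.percentile(P[:,2],90)-.004][:,:2]
        q=top-top.mean(0); w,V=np.linalg.eigh(q.T@q); print("  topmean",top.mean(0).round(4),"dir",V[:,1].round(3), "ext",np.ptp(q@V,axis=0).round(4))
    print(" tri",tri(S,out[0],T,out[1]))
P=cloud(T)
img=cv2.resize(T["img"][140:270,225:525],None,fx=2.6,fy=2.6,interpolation=cv2.INTER_CUBIC); cv2.imwrite("pics/tz.png",img)
img=cv2.resize(S["img"][100:300,180:420],None,fx=3,fy=3,interpolation=cv2.INTER_CUBIC); cv2.imwrite("pics/sz.png",img)
E
```

```text
green 193 225.25906735751295 127.0880829015544 rect ((225.06399536132812, 127.14799499511719), (21.645139694213867, 9.928143501281738), 10.30484676361084)
 pts median [ 0.5112 -0.3031  0.1379] min [ 0.4971 -0.3289  0.1198] max [ 0.5229 -0.2785  0.1494]
  topmean [ 0.5096 -0.3043] dir [-0.365  0.931] ext [0.0133 0.0561]
green 143 489.27972027972027 221.1958041958042 rect ((488.0, 221.50003051757812), (5.375871658325195, 30.041635513305664), 71.56504821777344)
 pts median [ 0.5106 -0.3044  0.1477] min [ 0.4983 -0.3331  0.1283] max [ 0.5241 -0.2779  0.1505]
  topmean [ 0.5105 -0.3048] dir [-0.367  0.93 ] ext [0.0114 0.0586]
 tri (array([ 0.51021754, -0.30736793,  0.13508774]), np.float64(0.005130581806773564))
blue 264 382.97727272727275 190.5719696969697 rect ((382.7620544433594, 190.5056610107422), (24.909128189086914, 11.017498016357422), 25.201122283935547)
 pts median [0.4746 0.1994 0.1583] min [0.4668 0.171  0.1402] max [0.4778 0.2253 0.1694]
  topmean [0.491  0.2061] dir [-0.92  -0.391] ext [0.0526 0.6711]
blue 136 258.69117647058823 236.0 rect ((258.5, 236.0), (4.0, 27.0), 90.0)
 pts median [0.4706 0.1948 0.1681] min [0.4662 0.1689 0.1606] max [0.4751 0.2232 0.1707]
  topmean [0.4711 0.1975] dir [-0.039  0.999] ext [0.0095 0.0561]
 tri (array([0.4716209 , 0.19792843, 0.15495933]), np.float64(0.00013889491912797547))
```

View pics/tz.png

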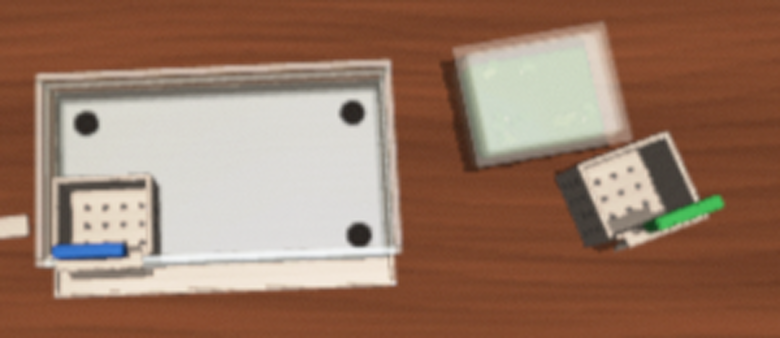

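View pics/sz.png

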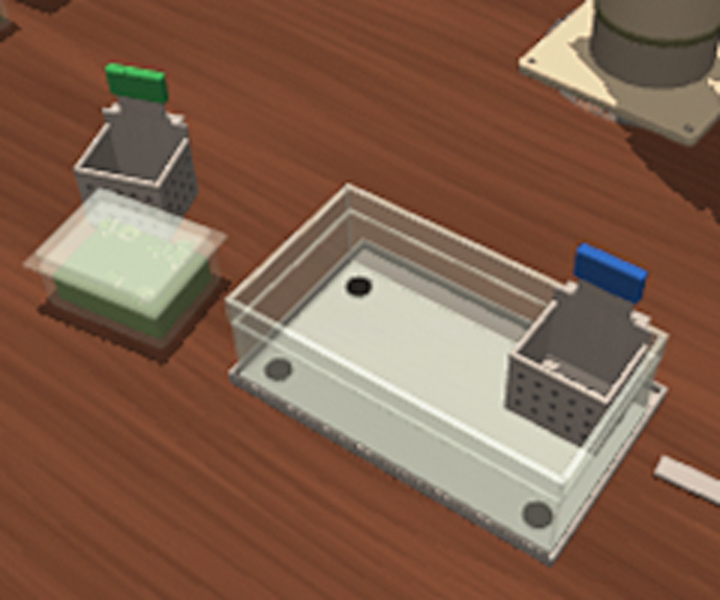

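Zoomed views: tub corners and rim are visible (top zoom near rim (37,265)–(400,250); scene zoom corners (348,187),(228,300),(562,482),(665,335)); the green basket is yawed about 20° and the punnet sits close to it on its left.

Run:
```python
from h import *
S=load("pics/scene0.npz");T=load("pics/top0.npz")
z=lambda p:(p[0]/2.6+225-.3,p[1]/2.6+140-.3)
s=lambda p:(p[0]/3+180-.3,p[1]/3+100-.3)
print("top @.108")
for n,p in dict(NL=(37,265),NR=(400,250),FL=(37,73),FR=(390,60)).items(): print(n,plane(T,z(p),.108).round(4))
print("tray near z.014")
for p in ((55,297),(397,284)): print(plane(T,z(p),.014).round(4))
print("scene @.108")
for n,p in dict(NR=(348,187),FR=(228,300),FL=(562,482),NL=(665,335)).items(): print(n,plane(S,s(p),.108).round(4))
print("tray z.014 scene, FR,FL,NL")
for p in ((232,376),(550,560),(664,392)): print(plane(S,s(p),.014).round(4))
print("feet"); 
for p in ((86,123),(352,112),(360,235)): print(plane(T,z(p),.006).round(4))
for a,b in (((390,60),(228,300)),((400,250),(348,187)),((37,73),(562,482))): print("tri",tri(T,z(a),S,s(b)))
for nm,c in (("S",S),("T",T)):
    P=cloud(c)
    x,y,zz=P[...,0],P[...,1],P[...,2]
    m=(x>.40)&(x<.72)&(y>-.2)&(y<.3)&(zz>.095)&(zz<.118)
    print(nm,m.sum(),"x",np.percentile(x[m],[1,50,99]).round(4),"y",np.percentile(y[m],[1,99]).round(4))
    # near rim as fn of y
    for y0 in np.arange(-.14,.22,.04):
        k=m&(abs(y-y0)<.02)&(x<.56); k2=m&(abs(y-y0)<.02)&(x>.6)
        if k.sum()and k2.sum(): print("  y %.2f near x %s z %.4f n%d  far %s"%(y0,np.percentile(x[k],[2,50,98]).round(4),np.median(zz[k]),k.sum(),np.percentile(x[k2],[2,50,98]).round(4)))
    k=m&(x>.5)&(x<.6)&(y<0); print("  right end y",np.percentile(y[k],[2,50,98]) if k.sum() else None)
    # tray edges
    m=(x>.38)&(x<.75)&(y>-.2)&(y<.3)&(zz>.010)&(zz<.018); print("  tray x",np.percentile(x[m],[1,99]),"y",np.percentile(y[m],[1,99]),m.sum())
```

```text
top @.108
NL [0.4617 0.2523 0.108 ]
NR [ 0.4787 -0.0689  0.108 ]
FL [0.6373 0.2608 0.108 ]
FR [ 0.6514 -0.062   0.108 ]
tray near z.014
[0.4364 0.2561 0.014 ]
[ 0.4532 -0.0778  0.014 ]
scene @.108
NR [ 0.4803 -0.0663  0.108 ]
FR [ 0.6493 -0.0585  0.108 ]
FL [0.6339 0.2597 0.108 ]
NL [0.4629 0.2518 0.108 ]
tray z.014 scene, FR,FL,NL
[ 0.6584 -0.0596  0.014 ]
[0.6434 0.2656 0.014 ]
[0.4418 0.2569 0.014 ]
feet
[0.6124 0.2341 0.006 ]
[ 0.6258 -0.0356  0.006 ]
[ 0.5013 -0.043   0.006 ]
tri (array([ 0.65016039, -0.06029824,  0.10816001]), np.float64(0.003959604240810914))
tri (array([ 0.47852536, -0.06866719,  0.10552812]), np.float64(0.0013574226450385242))
tri (array([0.6362341 , 0.26028408, 0.11137849]), np.float64(0.0008656656650839577))
S 1735 x [0.4618 0.5569 0.6499] y [-0.0675  0.26  ]
  y -0.06 near x [0.4763 0.5063 0.5568] z 0.1060 n150  far [0.601  0.6306 0.6507]
  y -0.02 near x [0.4734 0.4778 0.4811] z 0.1055 n61  far [0.6434 0.6481 0.6505]
  y 0.02 near x [0.4714 0.4761 0.479 ] z 0.1048 n63  far [0.6408 0.6463 0.6483]
  y 0.06 near x [0.4689 0.4741 0.4768] z 0.1041 n67  far [0
[... 410 characters left out ...]
 y [-0.0664  0.2611]
  y -0.06 near x [0.4778 0.5083 0.5575] z 0.1078 n145  far [0.6025 0.6341 0.6517]
  y -0.02 near x [0.4754 0.4778 0.4804] z 0.1074 n51  far [0.6447 0.6466 0.6512]
  y 0.02 near x [0.4727 0.4752 0.4799] z 0.1078 n53  far [0.6423 0.6452 0.6484]
  y 0.06 near x [0.4706 0.4745 0.4772] z 0.1082 n51  far [0.6408 0.6429 0.648 ]
  y 0.10 near x [0.4693 0.4718 0.4744] z 0.1076 n51  far [0.639  0.641  0.6455]
  y 0.14 near x [0.4667 0.4714 0.5429] z 0.1071 n80  far [0.6367 0.6391 0.6427]
  y 0.18 near x [0.4613 0.4664 0.5453] z 0.1108 n88  far [0.6343 0.6371 0.6428]
  right end y [-0.06793589 -0.06209611 -0.05813509]
  tray x [0.4389972  0.64740714] y [-0.14708282  0.25661483] 737
```

```bash
cat >> h.py <<'E'
def pose(yaw,pitch=0,roll=0):
    """tool down; tool x at world yaw(deg). extra world-frame tilt: pitch about the tool's x-horizontal-perp axis (basket y)"""
    Ry=R.from_euler('z',yaw,degrees=True)
    return Ry*R.from_euler('y',pitch,degrees=True)*R.from_euler('x',180,degrees=True)
def plan(s,tp,Rt):
    R0=R.from_quat(s["eef_rot"]); d=np.asarray(tp)-np.asarray(s["ee_pos"])
    return (R0.inv().apply(d)*1000).round(1),(R0.inv()*Rt).as_rotvec(degrees=True).round(2)
def st():
    from bench import r
    s=r.read_state(); Rr=R.from_quat(s["eef_rot"])
    x=Rr.apply([1,0,0]); z=Rr.apply([0,0,1])
    print("t %.2f pos %s yaw %.2f z %s F %s M %s w %.4f"%(s["time"],np.round(s["ee_pos"],4),np.degrees(np.arctan2(x[1],x[0])),z.round(4),np.round(s["ft_force"],2),np.round(s["torque"],3),s["width"]))
    return s
E
python3 - <<'E'
from h import *
s=st(); print(plan(s,(.52,.1,.25),pose(40)))
E
```

```text
t 0.10 pos [0.275  0.5609 0.2298] yaw 63.88 z [-5.0e-04 -1.2e-03 -1.0e+00] F [ 0.83 -0.03 -0.22] M [-0.009 -0.004 -0.006] w 0.0869
(array([-306. ,  422.9,  -19.7]), array([2.000e-02, 7.000e-02, 2.388e+01]))
```

Emit:
apply_moves([
  {"grip": 0,"xyz": [-306,423,-20],"rotation": [0,0,24]},
  {"grip": 0,"xyz": [-306,423,-20],"rotation": [0,0,24]},
  {"grip": 0,"xyz": [-306,423,-20],"rotation": [0,0,24]},
  {"grip": 0,"xyz": [-306,423,-20],"rotation": [0,0,24]},
  {"grip": 0,"xyz": [-306,423,-20],"rotation": [0,0,24]},
], squeeze=40)

```text
time: 0.72
ee_pos: [0.4221, 0.2834, 0.2423]
eef_rot: [0.94, 0.341, -0.0, 0.0]
ft_force: [1.2, -0.5, 1.1]
width: 0.0868
```

Run:
```python
from h import *
s=st(); print(plan(s,(.5,-.1,.25),pose(30)),plan(s,(.5105,-.3046,.2),pose(21.5)))
```

```text
t 0.72 pos [0.4221 0.2834 0.2423] yaw 39.89 z [-6.0e-04 -1.1e-03 -1.0e+00] F [ 1.24 -0.51  1.07] M [-0.013 -0.028 -0.003] w 0.0868
(array([-186.1,  344.1,   -7.3]), array([0.03, 0.07, 9.89])) (array([-309.2,  507.8,   42.9]), array([ 0.04,  0.06, 18.39]))
```

Emit:
apply_moves([
  {"xyz": [-186,344,-7],"rotation": [0,0,10]},
  {"xyz": [-186,344,-7],"rotation": [0,0,10]},
  {"xyz": [-186,344,-7],"rotation": [0,0,10]},
  {"xyz": [-186,344,-7],"rotation": [0,0,10]},
  {"xyz": [-186,344,-7],"rotation": [0,0,10]},
])

```text
$.increments[0]: bad value
```

Run:
```python
from h import *
s=st(); print(plan(s,(.5105,-.3046,.2),pose(21.5)))
```

```text
t 0.72 pos [0.4221 0.2834 0.2423] yaw 39.89 z [-6.0e-04 -1.1e-03 -1.0e+00] F [ 1.24 -0.51  1.07] M [-0.013 -0.028 -0.003] w 0.0868
(array([-309.2,  507.8,   42.9]), array([ 0.04,  0.06, 18.39]))
```

Grip is required in every row.

Emit:
apply_moves([
  {"grip": 0,"xyz": [-186,344,-7],"rotation": [0,0,10]},
  {"grip": 0,"xyz": [-186,344,-7],"rotation": [0,0,10]},
  {"grip": 0,"xyz": [-186,344,-7],"rotation": [0,0,10]},
  {"grip": 0,"xyz": [-186,344,-7],"rotation": [0,0,10]},
  {"grip": 0,"xyz": [-186,344,-7],"rotation": [0,0,10]},
])

```text
time: 1.35
ee_pos: [0.4838, -0.0227, 0.2482]
eef_rot: [0.966, 0.258, -0.0, 0.0]
ft_force: [0.9, 1.0, 0.3]
width: 0.0871
```

Run:
```python
from h import *
s=st(); print(plan(s,(.5105,-.3046,.2),pose(21.5)))
```

```text
t 1.35 pos [ 0.4838 -0.0227  0.2482] yaw 29.90 z [-5.e-04 -8.e-04 -1.e+00] F [0.85 0.97 0.26] M [-0.005 -0.048  0.026] w 0.0871
(array([-117.3,  257.7,   48.4]), array([0.03, 0.04, 8.4 ]))
```

Emit:
apply_moves([
  {"grip": 0,"xyz": [-117,258,48],"rotation": [0,0,8.4]},
  {"grip": 0,"xyz": [-117,258,48],"rotation": [0,0,8.4]},
  {"grip": 0,"xyz": [-117,258,48],"rotation": [0,0,8.4]},
  {"grip": 0,"xyz": [-117,258,48],"rotation": [0,0,8.4]},
  {"grip": 0,"xyz": [-117,258,48],"rotation": [0,0,8.4]},
])

```text
time: 1.98
ee_pos: [0.5101, -0.3077, 0.1996]
eef_rot: [0.983, 0.185, -0.001, 0.001]
ft_force: [0.5, 0.6, 0.2]
width: 0.087
```

Run:
```python
from h import *
from bench import viewer
s=st(); print(plan(s,(.5105,-.3046,.123),pose(21.5)))
for n in ("scene",):
    c=viewer.camera(n); cv2.imwrite("pics/s1.png",cv2.resize(c["img"][50:250,130:330],None,fx=3,fy=3))
```

```text
t 1.98 pos [ 0.5101 -0.3077  0.1996] yaw 21.37 z [-0.0016 -0.0016 -1.    ] F [0.52 0.64 0.21] M [-0.026 -0.061 -0.043] w 0.0870
(array([ 1.7, -2.8, 76.6]), array([ 0.05,  0.12, -0.13]))
```

View pics/s1.png

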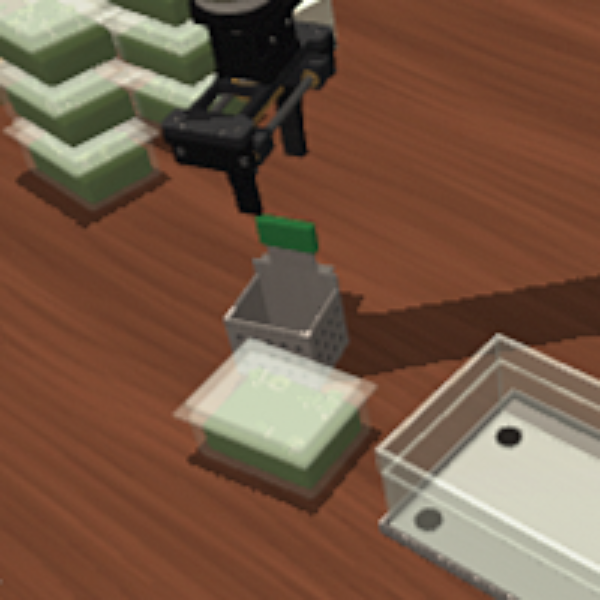

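The open fingers straddle the green grip (zoom (287,233)), front finger at (248,200). I'll descend and close.

Emit:
apply_moves([
  {"grip": 0,"xyz": [2,-3,40],"rotation": [0,0,0]},
  {"grip": 0,"xyz": [2,-3,76.5],"rotation": [0,0.1,0]},
  {"grip": 0,"xyz": [2,-3,76.5],"rotation": [0,0.1,0]},
  {"grip": 120,"xyz": [2,-3,76.5],"rotation": [0,0.1,0]},
  {"grip": 160,"xyz": [2,-3,76.5],"rotation": [0,0.1,0]},
], squeeze=40)

```text
time: 2.65
ee_pos: [0.5102, -0.3089, 0.124]
eef_rot: [0.983, 0.184, 0.0, 0.002]
ft_force: [-0.2, 0.6, -0.0]
width: 0.0742
```

Run:
```python
from h import *
s=st()
```

```text
t 2.65 pos [ 0.5102 -0.3089  0.124 ] yaw 21.19 z [ 0.0012 -0.0039 -1.    ] F [-0.24  0.55 -0.01] M [-0.039  0.005  0.008] w 0.0742
```

Emit:
apply_moves([
  {"grip": 160,"xyz": [1,-4,1],"rotation": [0,0,-0.3]},
  {"grip": 200,"xyz": [1,-4,1],"rotation": [0,0,-0.3]},
  {"grip": 230,"xyz": [1,-4,1],"rotation": [0,0,-0.3]},
  {"grip": 250,"xyz": [1,-4,1],"rotation": [0,0,-0.3]},
  {"grip": 255,"xyz": [1,-4,1],"rotation": [0,0,-0.3]},
], squeeze=40)

```text
time: 3.28
ee_pos: [0.5097, -0.3049, 0.123]
eef_rot: [0.982, 0.186, 0.0, 0.002]
ft_force: [0.0, -0.0, 0.2]
width: 0.0252
```

Run:
```python
from h import *
s=st()
```

```text
t 3.27 pos [ 0.5097 -0.3049  0.123 ] yaw 21.48 z [ 0.0011 -0.004  -1.    ] F [ 0.   -0.03  0.16] M [-0.119  0.021 -0.03 ] w 0.0252
```

Emit:
apply_moves([
  {"grip": 255,"xyz": [0,0,0],"rotation": [0,0,0]},
  {"grip": 255,"xyz": [0,0,0],"rotation": [0,0,0]},
  {"grip": 255,"xyz": [0,0,0],"rotation": [0,0,0]},
  {"grip": 255,"xyz": [0,0,0],"rotation": [0,0,0]},
], squeeze=50)

```text
time: 3.78
ee_pos: [0.5094, -0.3049, 0.1228]
eef_rot: [0.982, 0.186, -0.0, 0.002]
ft_force: [-1.4, -0.1, -0.9]
width: 0.0115
```

Run:
```python
from h import *
s=st(); print(plan(s,(.5105,-.3046,.25),pose(21.5)))
```

```text
t 3.77 pos [ 0.5094 -0.3049  0.1228] yaw 21.47 z [ 7.0e-04 -3.9e-03 -1.0e+00] F [-1.35 -0.14 -0.89] M [-0.197  0.273  0.004] w 0.0115
(array([   1. ,    0.6, -127.2]), array([ 0.22,  0.05, -0.03]))
```

Emit:
apply_moves([
  {"grip": 255,"xyz": [0,0,-20],"rotation": [0,0,0]},
  {"grip": 255,"xyz": [0,0,-70],"rotation": [0,0,0]},
  {"grip": 255,"xyz": [0,0,-120],"rotation": [0.2,0,0]},
  {"grip": 255,"xyz": [1,0,-160],"rotation": [0.2,0,0]},
  {"grip": 255,"xyz": [1,0,-160],"rotation": [0.2,0,0]},
])

```text
time: 4.4
ee_pos: [0.5114, -0.3049, 0.2871]
eef_rot: [0.983, 0.186, 0.002, 0.002]
ft_force: [-0.1, -0.4, -3.6]
width: 0.0119
```

Run:
```python
from h import *
s=st(); print(plan(s,(.50,-.0100,.29),pose(2.8)))
```

```text
t 4.40 pos [ 0.5114 -0.3049  0.2871] yaw 21.47 z [ 0.0055 -0.0029 -1.    ] F [-0.06 -0.4  -3.6 ] M [-0.066  0.033 -0.05 ] w 0.0119
(array([  97.3, -278.6,   -3.8]), array([ 0.23, -0.27, 18.66]))
```

Emit:
apply_moves([
  {"grip": 255,"xyz": [20,-56,-2],"rotation": [0,0,4]},
  {"grip": 255,"xyz": [40,-115,-4],"rotation": [0,0,8]},
  {"grip": 255,"xyz": [58,-170,-4],"rotation": [0,0,12]},
  {"grip": 255,"xyz": [77,-225,-4],"rotation": [0,0,16]},
  {"grip": 255,"xyz": [97,-278,-4],"rotation": [0.2,-0.3,18.7]},
])

```text
time: 5.03
ee_pos: [0.4989, -0.0087, 0.2899]
eef_rot: [1.0, 0.023, -0.0, 0.0]
ft_force: [1.0, 0.2, -2.7]
width: 0.0118
```

Emit:
apply_moves([
  {"grip": 255,"xyz": [0,0,0],"rotation": [0,0,0]},
  {"grip": 255,"xyz": [0,0,0],"rotation": [0,0,0]},
])

```text
time: 5.28
ee_pos: [0.4985, -0.0091, 0.2894]
eef_rot: [1.0, 0.024, -0.001, 0.0]
ft_force: [0.5, -0.8, -2.8]
width: 0.0116
```

```bash
cat > look.py <<'E'
import sys
from h import *
from bench import viewer
tag=sys.argv[1]
st()
for n in ("scene","top"):
    c=viewer.camera(n); np.savez(f"pics/{n}{tag}.npz",**c)
    x0,y0,x1,y1=(200,80,440,290) if n=="scene" else (220,130,420,280)
    k=2.85
    cv2.imwrite(f"pics/{n}{tag}.png",cv2.resize(c["img"][y0:y1,x0:x1],None,fx=k,fy=k,interpolation=cv2.INTER_CUBIC))
E
python3 look.py 2
```

```text
t 5.28 pos [ 0.4985 -0.0091  0.2894] yaw 2.70 z [-1.9e-03 -6.0e-04 -1.0e+00] F [ 0.51 -0.83 -2.76] M [-0.124  0.091 -0.01 ] w 0.0116
```

View pics/scene2.png

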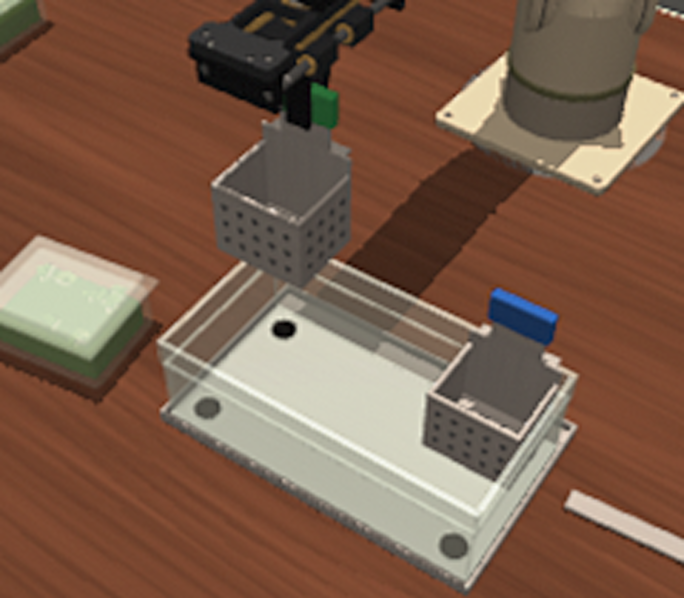

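View pics/top2.png

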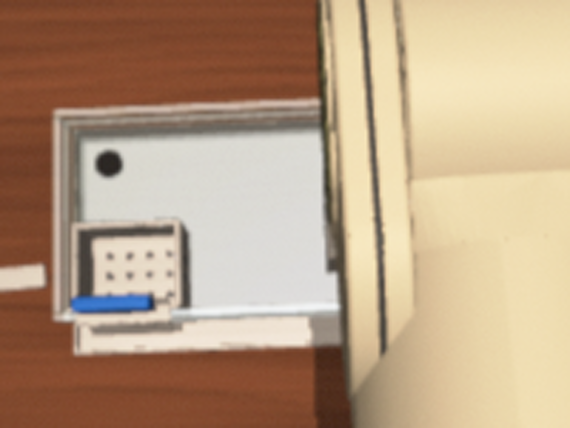

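Scene view: basket hangs in the jaws above the tub's right end, bowl corners at zoom (214,185),(302,220),(350,178),(300,283). Top view is blocked by the arm. I'll measure the sag from the depth of the bowl's faces.

```bash
cat > sag.py <<'E'
import sys
from h import *
c=load(f"pics/scene{sys.argv[1]}.npz"); gx,gy,gz=map(float,sys.argv[2:5])  # grip centre guess
yaw=np.radians(2.8)
P=cloud(c).reshape(-1,3); Q=(P-[gx,gy,gz])@np.array([[np.cos(yaw),-np.sin(yaw),0],[np.sin(yaw),np.cos(yaw),0],[0,0,1]])
def fit(m,ax,n):
    A=Q[m]; o=[i for i in range(3) if i!=ax]
    for _ in range(4):
        M=np.c_[A[:,o],np.ones(len(A))]; k=np.linalg.lstsq(M,A[:,ax],rcond=None)[0]; e=A[:,ax]-M@k; A=A[abs(e)<max(.0015,1.5*np.median(abs(e)))] 
    print(n,len(A),"coef d/d%s=%.4f d/d%s=%.4f  at0 %.4f"%("xyz"[o[0]],k[0],"xyz"[o[1]],k[1],k[2]),"rms %.4f"%np.std(A[:,ax]-np.c_[A[:,o],np.ones(len(A))]@k))
x,y,z=Q.T
fit((x>.055)&(x<.09)&(abs(y)<.035)&(z>-.125)&(z<-.066),0,"front face x")
fit((x>.015)&(x<.065)&(y>.035)&(y<.055)&(z>-.12)&(z<-.07),1,"+y face y")
fit((x>-.02)&(x<.012)&(abs(y)<.025)&(z>-.06)&(z<-.02),0,"plate x")
k=(x>-.03)&(x<.09)&(abs(y)<.06)&(z<-.05)&(z>-.15); print("bowl zmin..",np.percentile(z[k],[1,50,99]).round(4), np.percentile(y[k],[1,99]).round(4),np.percentile(x[k],[1,99]).round(4))
E
python3 sag.py 2 .4985 -.0091 .3004
python3 - <<'E'
from h import *
c=load("pics/scene0.npz")
E
# calibration reference: blue basket hanging upright
python3 sag.py 0 .4712 .1975 .152
```

```text
front face x 373 coef d/dy=0.0015 d/dz=0.0053  at0 0.0726 rms 0.0007
+y face y 181 coef d/dx=0.0005 d/dz=-0.0001  at0 0.0420 rms 0.0006
plate x 150 coef d/dy=-0.0084 d/dz=0.0117  at0 0.0008 rms 0.0007
bowl zmin.. [-0.1318 -0.087  -0.052 ] [-0.0466  0.0432] [-0.0019  0.0739]
front face x 325 coef d/dy=0.0019 d/dz=-0.0047  at0 0.0714 rms 0.0008
+y face y 41 coef d/dx=0.0012 d/dz=-0.0015  at0 0.0532 rms 0.0003
plate x 170 coef d/dy=-0.0127 d/dz=-0.0039  at0 -0.0005 rms 0.0007
bowl zmin.. [-0.1475 -0.0976 -0.0512] [-0.0572  0.0595] [-0.0097  0.0886]
```

Run:
```python
from h import *
s=st(); print(plan(s,(.492,-.0095,.25),pose(2.8,-.6)),plan(s,(.492,-.0095,.198),pose(2.8,-.6)))
```

```text
t 5.38 pos [ 0.4987 -0.0102  0.2897] yaw 2.56 z [-1.3e-03 -4.0e-04 -1.0e+00] F [ 0.07 -0.48 -3.45] M [-0.099  0.089  0.016] w 0.0117
(array([-6.7, -1. , 39.7]), array([ 0.02,  0.67, -0.24])) (array([-6.6, -1.1, 91.7]), array([ 0.02,  0.67, -0.24]))
```

Emit:
apply_moves([
  {"grip": 255,"xyz": [-6.6,-1,20],"rotation": [0,0.7,-0.2]},
  {"grip": 255,"xyz": [-6.6,-1,40],"rotation": [0,0.7,-0.2]},
  {"grip": 255,"xyz": [-6.6,-1,66],"rotation": [0,0.7,-0.2]},
  {"grip": 255,"xyz": [-6.6,-1,92],"rotation": [0,0.7,-0.2]},
  {"grip": 255,"xyz": [-6.6,-1,92],"rotation": [0,0.7,-0.2]},
])

```text
time: 6.0
ee_pos: [0.4908, -0.0109, 0.1963]
eef_rot: [1.0, 0.023, 0.004, 0.001]
ft_force: [-0.1, 0.7, -2.5]
width: 0.0114
```

```bash
python3 look.py 3; python3 sag.py 3 .492 -.0095 .207
```

```text
t 6.00 pos [ 0.4908 -0.0109  0.1963] yaw 2.65 z [ 7.5e-03 -9.0e-04 -1.0e+00] F [-0.12  0.68 -2.52] M [-0.096  0.184  0.025] w 0.0114
front face x 302 coef d/dy=0.0038 d/dz=-0.0102  at0 0.0707 rms 0.0008
+y face y 143 coef d/dx=0.0036 d/dz=0.0019  at0 0.0407 rms 0.0006
plate x 114 coef d/dy=-0.0218 d/dz=-0.0004  at0 -0.0007 rms 0.0007
bowl zmin.. [-0.1458 -0.0933 -0.0521] [-0.0568  0.0552] [-0.0151  0.085 ]
```

View pics/scene3.png

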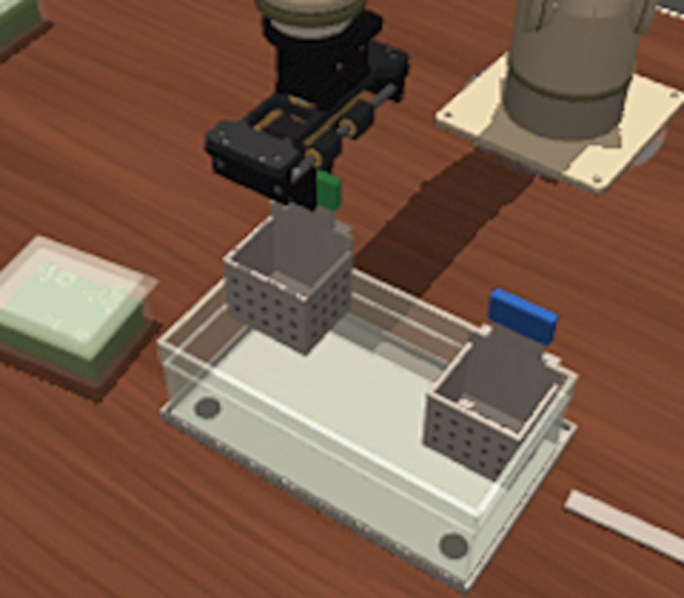

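Basket is inside the tub's mouth and upright to within the depth accuracy (bowl at zoom (290,285)). Next: feel for the right end wall (-y).

Emit:
apply_moves([
  {"grip": 255,"xyz": [0,1,0],"rotation": [0,0,0]},
  {"grip": 255,"xyz": [0,2,0],"rotation": [0,0,0]},
  {"grip": 255,"xyz": [0,3,0],"rotation": [0,0,0]},
  {"grip": 255,"xyz": [0,3,0],"rotation": [0,0,0]},
])

```text
time: 6.6
ee_pos: [0.4924, -0.0134, 0.1986]
eef_rot: [1.0, 0.023, 0.006, 0.0]
ft_force: [-0.6, -0.5, -2.6]
width: 0.0118
```

Emit:
apply_moves([
  {"grip": 255,"xyz": [0,0.7,0],"rotation": [0,0,0]},
  {"grip": 255,"xyz": [0,1.4,0],"rotation": [0,0,0]},
  {"grip": 255,"xyz": [0,1.4,0],"rotation": [0,0,0]},
])

```text
time: 6.98
ee_pos: [0.4925, -0.0149, 0.1986]
eef_rot: [1.0, 0.023, 0.006, 0.0]
ft_force: [-0.0, 0.1, -2.7]
width: 0.0118
```

```bash
python3 -c "
from h import *
s=st()"
```

```text
t 6.97 pos [ 0.4925 -0.0149  0.1986] yaw 2.67 z [ 0.0116  0.     -0.9999] F [-0.04  0.09 -2.74] M [-0.069  0.166  0.014] w 0.0118
```

Emit:
apply_moves([
  {"grip": 255,"xyz": [0,0.5,0],"rotation": [0,0,0]},
  {"grip": 255,"xyz": [0,1,0],"rotation": [0,0,0]},
  {"grip": 255,"xyz": [0,1,0],"rotation": [0,0,0]},
])

```text
time: 7.35
ee_pos: [0.4926, -0.0159, 0.1986]
eef_rot: [1.0, 0.023, 0.006, 0.0]
ft_force: [0.1, 0.3, -3.3]
width: 0.0116
```

Emit:
apply_moves([
  {"grip": 255,"xyz": [0,0.5,0],"rotation": [0,0,0]},
  {"grip": 255,"xyz": [0,1,0],"rotation": [0,0,0]},
  {"grip": 255,"xyz": [0,1,0],"rotation": [0,0,0]},
])

```text
time: 7.72
ee_pos: [0.4926, -0.017, 0.1986]
eef_rot: [1.0, 0.023, 0.006, 0.0]
ft_force: [-0.3, -0.1, -3.6]
width: 0.012
```

```bash
python3 -c "
from h import *
s=st()"
```

```text
t 7.72 pos [ 0.4926 -0.017   0.1986] yaw 2.67 z [ 0.0116  0.     -0.9999] F [-0.33 -0.1  -3.58] M [-0.09   0.092  0.016] w 0.0120
```

Emit:
apply_moves([
  {"grip": 255,"xyz": [0,0.5,0],"rotation": [0,0,0]},
  {"grip": 255,"xyz": [0,1,0],"rotation": [0,0,0]},
  {"grip": 255,"xyz": [0,1,0],"rotation": [0,0,0]},
])

```text
time: 8.1
ee_pos: [0.4926, -0.0177, 0.1987]
eef_rot: [1.0, 0.023, 0.006, -0.0]
ft_force: [-0.5, 1.6, -1.5]
width: 0.0115
```

Emit:
apply_moves([
  {"grip": 255,"xyz": [0,0.5,0],"rotation": [0,0,0]},
  {"grip": 255,"xyz": [0,1,0],"rotation": [0,0,0]},
  {"grip": 255,"xyz": [0,1,0],"rotation": [0,0,0]},
])

```text
time: 8.48
ee_pos: [0.4927, -0.0182, 0.1988]
eef_rot: [1.0, 0.024, 0.006, -0.0]
ft_force: [-2.4, 4.0, -0.4]
width: 0.0114
```

```bash
python3 -c "
from h import *
s=st()"
```

```text
t 8.47 pos [ 0.4927 -0.0182  0.1988] yaw 2.70 z [ 0.0115  0.0011 -0.9999] F [-2.37  4.04 -0.38] M [1.291 0.509 0.099] w 0.0114
```

Wall contact felt at TCP y ≈ -0.0174 (Fy 4 N). I'll back off 1 mm, move over the rim, then lower the flare to around the rim top.

Emit:
apply_moves([
  {"grip": 255,"xyz": [0,-1,0],"rotation": [0,0,0]},
  {"grip": 255,"xyz": [-3,-1.2,0],"rotation": [0,0,0]},
  {"grip": 255,"xyz": [-6,-1.2,0],"rotation": [0,0,0]},
  {"grip": 255,"xyz": [-9.7,-1.2,0],"rotation": [0,0,0]},
  {"grip": 255,"xyz": [-9.7,-1.2,0],"rotation": [0,0,0]},
])

```text
time: 9.1
ee_pos: [0.4826, -0.0177, 0.1987]
eef_rot: [1.0, 0.023, 0.006, -0.0]
ft_force: [-0.1, -0.0, -3.0]
width: 0.0115
```

```bash
python3 look.py 4; python3 sag.py 4 .483 -.0205 .209
```

```text
t 9.10 pos [ 0.4826 -0.0177  0.1987] yaw 2.69 z [ 0.0114  0.0012 -0.9999] F [-0.09 -0.02 -3.  ] M [-0.108  0.112 -0.038] w 0.0115
front face x 289 coef d/dy=0.0049 d/dz=-0.0109  at0 0.0721 rms 0.0007
+y face y 140 coef d/dx=0.0052 d/dz=-0.0065  at0 0.0442 rms 0.0007
plate x 101 coef d/dy=-0.0138 d/dz=0.0129  at0 0.0010 rms 0.0007
bowl zmin.. [-0.1448 -0.0912 -0.0526] [-0.0465  0.0561] [-0.0055  0.0851]
```

View pics/scene4.png

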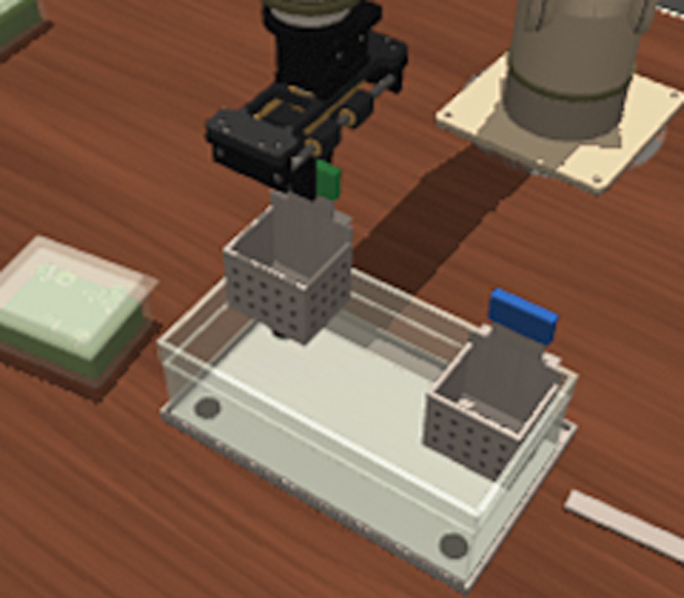

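Basket upright over the rim (bowl corner zoom (302,285)), plate about 2 mm inside the seat line. Lowering the flare past the rim top.

Emit:
apply_moves([
  {"grip": 255,"xyz": [0,0,4],"rotation": [0,0,0]},
  {"grip": 255,"xyz": [0,0,8],"rotation": [0,0,0]},
  {"grip": 255,"xyz": [0,0,12],"rotation": [0,0,0]},
  {"grip": 255,"xyz": [0,0,14],"rotation": [0,0,0]},
  {"grip": 255,"xyz": [0,0,14],"rotation": [0,0,0]},
])

```text
time: 9.82
ee_pos: [0.4829, -0.0176, 0.1845]
eef_rot: [1.0, 0.024, 0.006, -0.0]
ft_force: [-0.9, 0.1, -4.1]
width: 0.0112
```

```bash
python3 -c "
from h import *
s=st()"
```

```text
t 9.82 pos [ 0.4829 -0.0176  0.1845] yaw 2.70 z [ 1.100e-02  9.000e-04 -9.999e-01] F [-0.85  0.08 -4.15] M [-0.113  0.242 -0.033] w 0.0112
```

Emit:
apply_moves([
  {"grip": 255,"xyz": [-0.5,0,0],"rotation": [0,0,0]},
  {"grip": 255,"xyz": [-1,0,0],"rotation": [0,0,0]},
  {"grip": 255,"xyz": [-1,0,0],"rotation": [0,0,0]},
])

```text
time: 10.2
ee_pos: [0.4819, -0.0176, 0.1846]
eef_rot: [1.0, 0.024, 0.006, -0.0]
ft_force: [0.1, 0.3, -3.5]
width: 0.0116
```

Emit:
apply_moves([
  {"grip": 255,"xyz": [-0.5,0,0],"rotation": [0,0,0]},
  {"grip": 255,"xyz": [-1,0,0],"rotation": [0,0,0]},
  {"grip": 255,"xyz": [-1,0,0],"rotation": [0,0,0]},
])

```text
time: 10.58
ee_pos: [0.4809, -0.0177, 0.1846]
eef_rot: [1.0, 0.024, 0.006, -0.0]
ft_force: [-0.9, 0.1, -3.5]
width: 0.0112
```

```bash
python3 -c "
from h import *
s=st()"
```

```text
t 10.57 pos [ 0.4809 -0.0177  0.1846] yaw 2.70 z [ 0.0114  0.001  -0.9999] F [-0.87  0.08 -3.45] M [-0.034  0.15  -0.01 ] w 0.0112
```

Emit:
apply_moves([
  {"grip": 255,"xyz": [-0.5,0,0],"rotation": [0,0,0]},
  {"grip": 255,"xyz": [-1,0,0],"rotation": [0,0,0]},
  {"grip": 255,"xyz": [-1,0,0],"rotation": [0,0,0]},
])

```text
time: 10.95
ee_pos: [0.4801, -0.0178, 0.1846]
eef_rot: [1.0, 0.024, 0.006, -0.0]
ft_force: [1.2, 0.1, -5.1]
width: 0.0114
```

```bash
python3 -c "
from h import *
s=st()"
```

```text
t 10.95 pos [ 0.4801 -0.0178  0.1846] yaw 2.70 z [ 0.0119  0.0011 -0.9999] F [ 1.2   0.06 -5.1 ] M [-0.066 -0.303  0.036] w 0.0114
```

Plate touches the rim's inner face at TCP x ≈ 0.4803 (Fx rise, My shift). I'll slide down with force checks.

Emit:
apply_moves([
  {"grip": 255,"xyz": [0.3,0,3],"rotation": [0,0,0]},
  {"grip": 255,"xyz": [0.3,0,6],"rotation": [0,0,0]},
  {"grip": 255,"xyz": [0.3,0,9],"rotation": [0,0,0]},
  {"grip": 255,"xyz": [0.3,0,12],"rotation": [0,0,0]},
])

```text
time: 11.45
ee_pos: [0.4806, -0.0177, 0.1726]
eef_rot: [1.0, 0.024, 0.006, -0.0]
ft_force: [-1.9, 0.5, 1.2]
width: 0.0113
```

```bash
python3 -c "
from h import *
s=st()"
```

```text
t 11.45 pos [ 0.4806 -0.0177  0.1726] yaw 2.70 z [ 0.0118  0.0011 -0.9999] F [-1.88  0.48  1.23] M [-0.145  0.502  0.087] w 0.0113
```

Emit:
apply_moves([
  {"grip": 255,"xyz": [0,0,3],"rotation": [0,0,0]},
  {"grip": 255,"xyz": [0,0,6],"rotation": [0,0,0]},
  {"grip": 255,"xyz": [0,0,9],"rotation": [0,0,0]},
  {"grip": 255,"xyz": [0,0,12],"rotation": [0,0,0]},
])

```text
time: 11.95
ee_pos: [0.4807, -0.0177, 0.1605]
eef_rot: [1.0, 0.024, 0.006, -0.0]
ft_force: [-1.6, -0.6, 3.2]
width: 0.0117
```

```bash
python3 look.py 5; python3 sag.py 5 .481 -.0205 .169
```

```text
t 11.95 pos [ 0.4807 -0.0177  0.1605] yaw 2.71 z [ 0.0119  0.0011 -0.9999] F [-1.56 -0.58  3.25] M [-0.18   0.629  0.1  ] w 0.0117
front face x 267 coef d/dy=-0.0025 d/dz=-0.0075  at0 0.0722 rms 0.0008
+y face y 131 coef d/dx=0.0023 d/dz=0.0085  at0 0.0455 rms 0.0007
plate x 101 coef d/dy=-0.0339 d/dz=0.0182  at0 0.0012 rms 0.0006
bowl zmin.. [-0.1449 -0.0873 -0.0526] [-0.0489  0.0578] [-0.0038  0.087 ]
```

View pics/scene5.png

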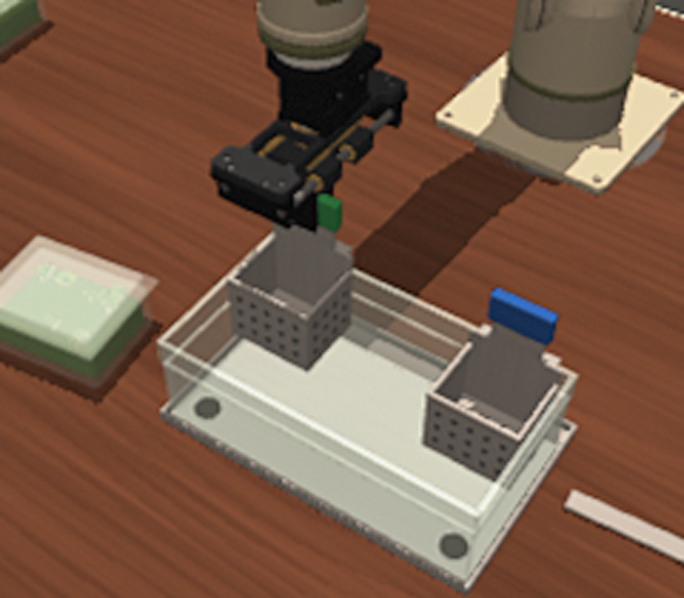

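The basket is clipping on straight (bowl corner zoom (305,300)). Continuing down, slower towards the seat.

Emit:
apply_moves([
  {"grip": 255,"xyz": [0,0,3],"rotation": [0,0,0]},
  {"grip": 255,"xyz": [0,0,6],"rotation": [0,0,0]},
  {"grip": 255,"xyz": [0,0,9],"rotation": [0,0,0]},
  {"grip": 255,"xyz": [0,0,12],"rotation": [0,0,0]},
])

```text
time: 12.55
ee_pos: [0.4808, -0.0177, 0.148]
eef_rot: [1.0, 0.024, 0.006, -0.0]
ft_force: [-1.7, -0.3, 3.3]
width: 0.0116
```

Emit:
apply_moves([
  {"grip": 255,"xyz": [0,0,0.7],"rotation": [0,0,0]},
  {"grip": 255,"xyz": [0,0,1.4],"rotation": [0,0,0]},
  {"grip": 255,"xyz": [0,0,2],"rotation": [0,0,0]},
])

```text
time: 12.92
ee_pos: [0.4809, -0.0177, 0.146]
eef_rot: [1.0, 0.024, 0.006, -0.0]
ft_force: [-1.2, -0.4, 2.6]
width: 0.0118
```

```bash
python3 -c "
from h import *
s=st()"
```

```text
t 12.93 pos [ 0.4809 -0.0177  0.146 ] yaw 2.71 z [ 1.170e-02  9.000e-04 -9.999e-01] F [-1.19 -0.36  2.62] M [-0.183  0.516  0.117] w 0.0118
```

Emit:
apply_moves([
  {"grip": 255,"xyz": [0,0,0.6],"rotation": [0,0,0]},
  {"grip": 255,"xyz": [0,0,1.2],"rotation": [0,0,0]},
  {"grip": 255,"xyz": [0,0,1.5],"rotation": [0,0,0]},
])

```text
time: 13.3
ee_pos: [0.4808, -0.0177, 0.1445]
eef_rot: [1.0, 0.024, 0.006, -0.0]
ft_force: [-1.8, 0.0, 3.0]
width: 0.0119
```

Emit:
apply_moves([
  {"grip": 255,"xyz": [0,0,0.5],"rotation": [0,0,0]},
  {"grip": 255,"xyz": [0,0,1],"rotation": [0,0,0]},
])

```text
time: 13.55
ee_pos: [0.4809, -0.0177, 0.1435]
eef_rot: [1.0, 0.024, 0.006, -0.0]
ft_force: [-1.1, 0.1, 2.9]
width: 0.0114
```

```bash
python3 -c "
from h import *
s=st()"
```

```text
t 13.55 pos [ 0.4809 -0.0177  0.1435] yaw 2.70 z [ 0.0117  0.001  -0.9999] F [-1.12  0.13  2.91] M [-0.179  0.586  0.152] w 0.0114
```

Emit:
apply_moves([
  {"grip": 255,"xyz": [0,0,0.4],"rotation": [0,0,0]},
  {"grip": 255,"xyz": [0,0,0.5],"rotation": [0,0,0]},
])

```text
time: 13.8
ee_pos: [0.4809, -0.0177, 0.1429]
eef_rot: [1.0, 0.024, 0.006, -0.0]
ft_force: [-1.3, -0.9, 3.3]
width: 0.0117
```

Emit:
apply_moves([
  {"grip": 255,"xyz": [0,0,0.4],"rotation": [0,0,0]},
  {"grip": 255,"xyz": [0,0,0.5],"rotation": [0,0,0]},
])

```text
time: 14.05
ee_pos: [0.4809, -0.0177, 0.1425]
eef_rot: [1.0, 0.024, 0.006, -0.0]
ft_force: [-0.6, -0.1, 3.7]
width: 0.0116
```

Emit:
apply_moves([
  {"grip": 255,"xyz": [0,0,0.4],"rotation": [0,0,0]},
  {"grip": 255,"xyz": [0,0,0.6],"rotation": [0,0,0]},
])

```text
time: 14.3
ee_pos: [0.481, -0.0177, 0.1424]
eef_rot: [1.0, 0.024, 0.006, -0.0]
ft_force: [-3.5, -0.2, 11.5]
width: 0.0115
```

Emit:
apply_moves([
  {"grip": 255,"xyz": [0,0,0.4],"rotation": [0,0,0]},
  {"grip": 255,"xyz": [0,0,0.5],"rotation": [0,0,0]},
])

```text
time: 14.55
ee_pos: [0.481, -0.0178, 0.1424]
eef_rot: [1.0, 0.023, 0.006, -0.001]
ft_force: [-3.5, 0.2, 11.5]
width: 0.0116
```

```bash
python3 look.py 6; python3 sag.py 6 .4819 -.0205 .152;python3 sag.py 6 .4712 .1975 .152
python3 - <<'E'
from h import *
S=load("pics/scene6.npz")
P=cloud(S)
for nm,lo,hi,rs in (("green",(45,120,60),(80,255,255),(290,130,330,180)),("blue",(95,120,60),(125,255,255),(360,170,405,210))):
    m=mask(S,lo,hi,rs); Q=P[m>0]; Q=Q[(Q[:,0]>.4)]; print(nm,len(Q),np.percentile(Q[:,2],[2,90,95,99]).round(4),np.median(Q,0).round(4))
E
```

```text
t 14.55 pos [ 0.481  -0.0178  0.1424] yaw 2.69 z [ 0.0117  0.0015 -0.9999] F [-3.51  0.24 11.51] M [-0.154  1.468  0.114] w 0.0116
front face x 251 coef d/dy=-0.0051 d/dz=0.0008  at0 0.0720 rms 0.0007
+y face y 119 coef d/dx=0.0016 d/dz=-0.0037  at0 0.0447 rms 0.0006
plate x 104 coef d/dy=0.0008 d/dz=-0.0259  at0 -0.0018 rms 0.0007
bowl zmin.. [-0.1475 -0.0982 -0.0513] [-0.0465  0.0584] [-0.0043  0.0884]
front face x 326 coef d/dy=-0.0044 d/dz=-0.0034  at0 0.0716 rms 0.0007
+y face y 46 coef d/dx=-0.0018 d/dz=0.0021  at0 0.0537 rms 0.0002
plate x 150 coef d/dy=-0.0103 d/dz=-0.0147  at0 -0.0010 rms 0.0007
bowl zmin.. [-0.1477 -0.0976 -0.0519] [-0.0573  0.0593] [-0.0074  0.0886]
green 76 [0.1396 0.1689 0.1694 0.8277] [0.4835 0.0024 0.158 ]
blue 265 [0.1402 0.168  0.1687 0.1707] [0.4745 0.1995 0.1585]
```

View pics/scene6.png

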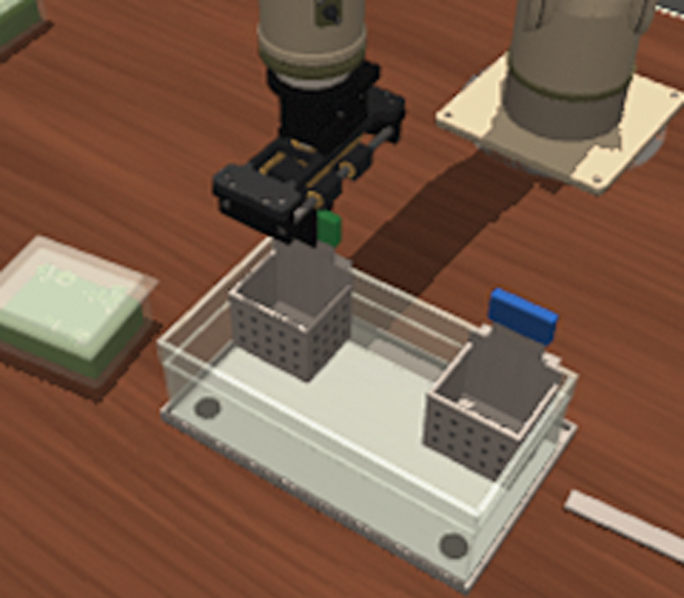

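Seat reached: Fz jumped from 3.7 to 11.5 N with z stopped at 0.1424, and the grip tops of green and blue are at equal height (0.169 / 0.168). Relax the push, then open.

Emit:
apply_moves([
  {"grip": 255,"xyz": [0,0,0],"rotation": [0,0,0]},
  {"grip": 255,"xyz": [0,0,-0.2],"rotation": [0,0,0]},
  {"grip": 245,"xyz": [0,0,-0.2],"rotation": [0,0,0]},
], squeeze=20)

```text
time: 15.02
ee_pos: [0.481, -0.0177, 0.1424]
eef_rot: [1.0, 0.023, 0.006, -0.001]
ft_force: [1.3, 0.0, -0.9]
width: 0.0117
```

```bash
python3 -c "
from h import *
s=st()"
```

```text
t 15.03 pos [ 0.481  -0.0177  0.1424] yaw 2.69 z [ 0.0116  0.0014 -0.9999] F [ 1.35  0.03 -0.93] M [-0.029  0.264  0.01 ] w 0.0117
```

Emit:
apply_moves([
  {"grip": 210,"xyz": [0,0,0],"rotation": [0,0,0]},
  {"grip": 170,"xyz": [0,0,0],"rotation": [0,0,0]},
  {"grip": 130,"xyz": [0,0,0],"rotation": [0,0,0]},
  {"grip": 130,"xyz": [0,0,0],"rotation": [0,0,0]},
  {"grip": 130,"xyz": [0,0,0],"rotation": [0,0,0]},
])

```text
time: 15.65
ee_pos: [0.481, -0.0177, 0.1424]
eef_rot: [1.0, 0.024, 0.006, -0.001]
ft_force: [0.2, 0.4, -0.7]
width: 0.0406
```

```bash
python3 look.py 7; python3 sag.py 7 .4819 -.0205 .152
```

```text
t 15.65 pos [ 0.481  -0.0177  0.1424] yaw 2.70 z [ 0.0117  0.0014 -0.9999] F [ 0.16  0.42 -0.74] M [-0.032  0.063 -0.08 ] w 0.0406
front face x 258 coef d/dy=0.0007 d/dz=-0.0035  at0 0.0714 rms 0.0007
+y face y 124 coef d/dx=0.0003 d/dz=0.0035  at0 0.0454 rms 0.0006
plate x 94 coef d/dy=0.0076 d/dz=0.0083  at0 -0.0001 rms 0.0006
bowl zmin.. [-0.1469 -0.0986 -0.0516] [-0.0466  0.0587] [-0.0044  0.089 ]
```

Upright and in place. Retreat upwards.

Emit:
apply_moves([
  {"grip": 130,"xyz": [0,0,-20],"rotation": [0,0,0]},
  {"grip": 130,"xyz": [0,0,-50],"rotation": [0,0,0]},
  {"grip": 130,"xyz": [0,0,-100],"rotation": [0,0,0]},
  {"grip": 130,"xyz": [0,0,-130],"rotation": [0,0,0]},
  {"grip": 130,"xyz": [0,0,-130],"rotation": [0,0,0]},
])

```text
time: 16.38
ee_pos: [0.4805, -0.0179, 0.2746]
eef_rot: [1.0, 0.023, 0.008, -0.001]
ft_force: [-1.0, 0.2, -0.9]
width: 0.0426
```

Emit:
apply_moves([
  {"grip": 130,"xyz": [0,-60,0],"rotation": [0,0,0]},
  {"grip": 130,"xyz": [0,-120,0],"rotation": [0,0,0]},
  {"grip": 130,"xyz": [0,-180,0],"rotation": [0,0,0]},
  {"grip": 130,"xyz": [0,-240,0],"rotation": [0,0,0]},
  {"grip": 130,"xyz": [0,-290,0],"rotation": [0,0,0]},
])

```text
time: 17.0
ee_pos: [0.466, 0.274, 0.2738]
eef_rot: [1.0, 0.024, 0.007, -0.001]
ft_force: [1.0, -0.1, 0.4]
width: 0.0424
```

```bash
python3 look.py 8; python3 sag.py 8 .4819 -.0205 .152
python3 - <<'E'
from h import *
S=load("pics/scene8.npz");T=load("pics/top8.npz");T0=load("pics/top0.npz")
pc={}
for nm,lo,hi,rs,rt in (("green",(45,120,60),(80,255,255),(285,130,345,180),(330,220,390,250)),("blue",(95,120,60),(125,255,255),(360,170,405,210),(235,225,285,245))):
    uv=[]
    for c,ro in ((S,rs),(T,rt)):
        m=mask(c,lo,hi,ro); ys,xs=np.nonzero(m)
        if not len(xs): uv=[];break
        P=cloud(c)[m>0];uv.append((xs.mean(),ys.mean()));print(nm,len(xs),np.median(P,0).round(4),np.percentile(P[:,2],[5,95]).round(4))
    if uv: print(nm,"tri",tri(S,uv[0],T,uv[1]))
E
```

```text
t 17.00 pos [0.466  0.274  0.2738] yaw 2.76 z [ 0.0143  0.0019 -0.9999] F [ 0.98 -0.11  0.43] M [-0.055  0.087 -0.013] w 0.0424
front face x 260 coef d/dy=0.0007 d/dz=0.0021  at0 0.0720 rms 0.0008
+y face y 126 coef d/dx=0.0044 d/dz=-0.0051  at0 0.0443 rms 0.0007
plate x 127 coef d/dy=-0.0170 d/dz=0.0104  at0 0.0002 rms 0.0007
bowl zmin.. [-0.1472 -0.0982 -0.0516] [-0.0464  0.0588] [-0.0043  0.0889]
green 211 [ 0.4851 -0.0157  0.1594] [0.1415 0.1694]
green 124 [ 0.4814 -0.0197  0.1675] [0.1647 0.1707]
green tri (array([ 0.48156312, -0.01938479,  0.1541654 ]), np.float64(0.002125814137152224))
blue 272 [0.4749 0.1987 0.1586] [0.1402 0.169 ]
blue 144 [0.4705 0.1972 0.1681] [0.1549 0.1703]
blue tri (array([0.47146059, 0.19831306, 0.15524506]), np.float64(0.0008201259380652841))
```

View pics/scene8.png

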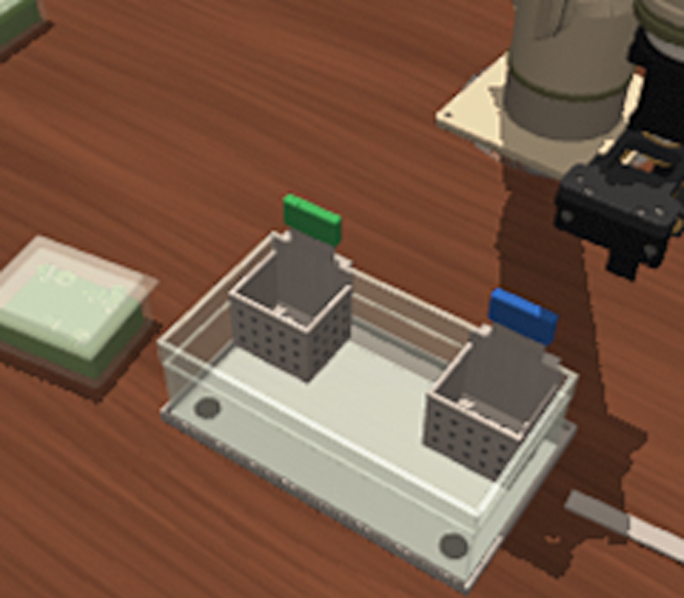

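View pics/top8.png

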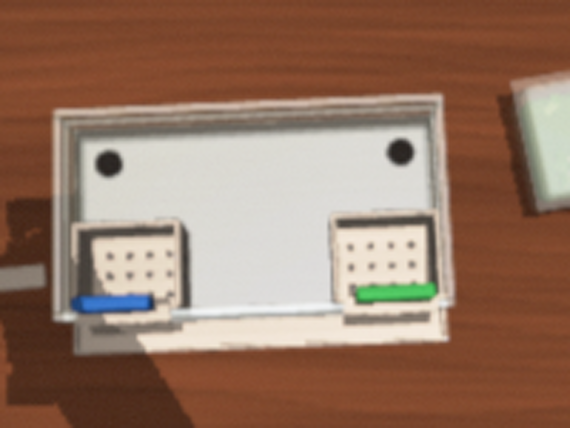

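Both baskets hang at equal height. The green one is against the right end wall (top zoom, bowl's right edge at x≈437 meeting the wall), and the punnet and knife look undisturbed. Handing in.

```bash
python3 -c "
from bench import r
print(r.close_job())"
```

```text
the job is handed in; nothing more can be done
None
```

The green basket is clipped over the near rim at the tub's right-hand end and released. The job was handed in at about 17 s of the 51 s allowed. No verdict was reported.

**How it went**
- **Finding the walls:** I felt the right-hand end wall at about 4 N and backed off slightly. I then felt the near rim's inner face at about 1 N.
- **Seating:** I slid the basket down with 6 to 7 N of push. The seat showed as a sharp rise, to about 15 N net, with the height stopped.

**Last checks**
- **Height:** the green and blue grip tops match, 0.169 m against 0.168–0.169 m by depth. The two-view grip heights, 0.154 and 0.155 m, agree with each other but read 2 to 3 mm above the 0.152 m expected from the text, at the edge of the camera calibration.
- **Upright:** the basket's faces are within about 0.01 rad of vertical.
- **End wall:** I estimate a gap of about 0.3 mm from the touch. The images alone only put it within 1 to 2 mm. After seating, the basket's y read -0.019 to -0.021 m depending on the view.
- **Punnet and knife:** they looked undisturbed in the last pictures, but I did not measure them numerically.

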